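# Start the full cycle on the bathroom UV steriliser

### The arm

A 6-joint arm with a two-finger parallel gripper is mounted at the origin on the work surface. World frame = base frame: x ahead of the robot, y to its left, z up, the work surface at z = 0. Lengths are in mm, angles in rad, forces in N, time in s.
With the tool pointing down it reaches from about 350 to 850 mm from the base axis. Payload 8.1 kg.
Tool frame: the origin (TCP) lies at the very end of the fingers, on their centre line; the grasp point (between the pads) lies 19 mm behind it; z points along the fingers, y is the line along which they close (so a half turn about z gives the same grasp; the last joint's range is limited). The gripper opens to 93 mm and grips with 3 to 60 N. Pads are 15 mm wide; open, the fingers measure 128 mm over their backs; the gripper's body (75 mm by 188 mm) begins 65 mm behind the grasp point.
Start: joints at [-1.401, 0.13, 1.488, -0, 1.523, -0.085], TCP at [151.251, -580.627, 218.635] pointing down, gripper open.
Joint ranges: [-2.96, 2.96], [-0.89, 2.26], [0.02, 2.5], [-1.34, 4.48], [0, 2.73], [-2.66, 2.66]. Speed limits (rad/s): [2.39, 2.39, 2.79, 3.14, 3.14, 3.14].

### API

Orientations are given as a 3x3 rotation matrix whose columns are the frame's x, y, z axes.
In Python, from workcell import manip gives the robot as it stands.
- The arm moves only by the tool step_arm, never from a script. Its argument "deltas" is a list of rows, each a list of 7 numbers: the shift along the tool's x, y, z each as a share of 0.12 m, from -1 to 1, then the turn, a rotation vector about the tool's x, y, z each as a share of pi/4 rad, from -1 to 1, then the opening, from -1 (shut) to 1 (fully open). A call has exactly 8 rows; each row is the pose to reach, as a shift and turn from the pose commanded when the call began, along the tool's axes at that moment; what a row does not reach only later rows make up. A row lasts 1/10 s, in which the tool goes at most 50 mm and 8.59 degrees, less where a joint would pass 70% of its speed; a pose out of reach is approached as far as the arm can. A call with a number of a shift or a turn outside -1 to 1 is refused whole. A call with a gripper value outside its range is refused whole. The fingers move at their own pace and stop on an object; "force" is the grip in N (left out, the last holds). Time passes only in rows, so rows that repeat a pose let the fingers close, or fill a call up. It gives the time, the measured TCP pose, the force, the opening and the grip force at its end, in the units of the state.
- manip.get_obs(): the state, without advancing time (a new reading comes with each control period).
- manip.get_image(name): name is "scene" or "side" or "wrist"; returns (picture, depth): 400x640x3 uint8, red, green, blue; 400x640 float32, mm along the optical axis (not along the pixel's ray), 0 where there is no reading.
- manip.get_calibration(name): a dict with "fx", "fy", "cx", "cy" (pixels), "k1" (the pictures are not rectified: a ray, as slopes to the right and down, at radius r is drawn at 1 + k1 r^2 times it, then the intrinsics apply), "origin" and "rotation" of the camera in the world; the wrist camera has in their place "tool_from_camera" (4x4, takes a point from camera to tool coordinates, whose origin is the TCP and whose axes are the flange's). Camera axes: x right, y up, looking along -z (the intrinsics and any distortion apply to the point x, -y, -z); pixel columns grow to the right and rows downward; lengths in mm; the calibration is good to about 2 mm. A picture is of the moment at which its call begins: read the wrist's pose just before it. get_calibration takes no time and is no camera call.
- manip.close_job(): hands the job in; it is judged then, once.
Trained networks look in the newest picture that a camera, given by its name, has taken for a name from the list of things; names that differ only in an ending like _2 or _b are one class to them, and where a whole thing is asked for, a point or a joint stands for the part that bears it (a point fixed in the world has none). Each returns a list of dicts, best first, with "score" (0 to 1); they miss things now and then, are a little off and sometimes report something else, mostly with a low value. They report only what shows in the picture. A call takes as long as a camera call. They do not tell look-alikes from the thing itself.
- manip.look_for(target, camera): "box" ([left, top, width, height] in pixels, round what is visible of it).
The state is a dict: "clock": time; "qpos": joint angles; "qvel": joint speeds; "joint_efforts": joint torques, N m; "ee_pos": TCP position; "orientation": TCP orientation; "contact_force": force on the tool from outside, world axes, zero at the start; "ft_torque": the same for the moment, N m; "width": finger opening in mm; "grip_force": force on a finger pad.
Only numpy, scipy, OpenCV 4.12 (cv2) and the standard library are available. Lean on these libraries where they do the work, as an engineer would, in place of code of your own. Each camera call takes 0.05 s, during which the arm holds its last target. There are 200 camera calls.

### The job

Run a full cycle on the UV steriliser standing on the vanity counter: with closed fingers press its lid down until it is fully shut, then push the round on/off button right in, then press the long bar key all the way down and let it come back up. Switch on only once the lid is shut, do not press the small square key, and leave the grooming tools inside and the toiletries on the counter where they are. Nothing is to be gripped or lifted; finish clear of everything.

Things in the scene. Friction and masses are not known exactly. Their poses are not given: they have to be found in the camera images.
- steriliser: Fixed white UV steriliser, 254 mm deep (x), 320 wide (y); origin: centre of its underside, z up, front to -x. Front control deck x = -124 to -52 mm, 95 mm high, three white controls in a row at x = -90: round on/off button y = +100, small square key y = +5, long bar key y = -95. Behind it an open-topped chamber (rim 100 mm high, floor 40 mm, x = -45 to 125) under a hinged see-through lid.
- lid (a joint): Lid angle, rad: 0 = shut on the chamber rim, positive = front edge raised; starts at 0.5 to 0.85. Hinge line along the box's y at x = +122, z = 100 mm (box frame). Panel 165 mm from hinge to front edge, 320 wide, 14 thick above the hinge line (top 114 mm high when shut); thumb tab 60 mm wide, 10 mm out, mid front. Stiff hinge: stays at any angle, no catch; 1 to 3 N at the front moves it down.
- lid_front (a point): Point on the upper (outer) face of the lid, on its mid line, 145 mm from the hinge line and 20 mm back from the front edge: a good place to push down; it moves with the lid.
- power (a joint): Round on/off button, m: 0 = out (off), 0.005 = fully in (on). It latches: it stays where it is pushed (about 3 N to move it, no spring).
- power_top (a point): Centre of the top of the round on/off button, 34 mm diameter, 105 mm above the counter when out, so 10 mm proud of the deck; moves straight down with the button.
- full (a joint): Long bar key (full cycle), m: 0 = up, 0.005 = fully down. Spring return: about 1.4 N starts it, 5 N holds it fully down.
- full_top (a point): Centre of the top of the long bar key, 24 mm (x) by 60 mm (y), 104 mm above the counter when up, 9 mm proud of the deck.
- quick (a joint): Small square key (quick cycle, not wanted), m: 0 = up, 0.005 = fully down; spring return.
- quick_top (a point): Centre of the top of the small square key, 24 by 24 mm, between the other two, 104 mm above the counter.
- comb: Loose black comb lying in the tool chamber, 130 by 30 by 6 mm; origin at the middle of its underside.
- clippers: Loose steel nail clippers lying in the tool chamber, 60 by 13 by 14 mm; origin at the middle of the underside.
- tumbler: Loose white ceramic tumbler beside the steriliser, 72 mm diameter, 95 mm tall; origin at the centre of the underside.
- pump_bottle: Loose black soap bottle with a pump head, 64 mm diameter, 166 mm tall, beside the steriliser; origin at the centre of the underside.
- cream_jar: Loose green glass jar with a steel cap, 60 mm diameter, 45 mm tall, just in front of the steriliser; origin at the centre of the underside.
- perfume: Loose amber glass perfume bottle with a black cap, 34 by 56 by 94 mm tall; beside the steriliser; origin at the centre of the underside.
- toothbrush: Loose white electric toothbrush upright on its charger, 62 mm diameter foot, 207 mm tall; left of the steriliser; origin at the centre of the underside.
There are look-alikes about, which are no part of the job. Leave any blue look-alike of the toothbrush alone.

How it is judged:
By the outcome, as a careful person would: the job done as asked, in the order asked, and still so for the second after the job is handed in, with the robot touching nothing.
It also fails if it takes over 48 s, if anything falls off the work surface, if the arm or the gripper's body presses on something with over 40 N, if the wrist force passes 120 N, or if a joint passes its speed limit or range.

## Working session

There is one attempt and no reset: what is moved stays moved. The work goes in short steps, Python scripts to look and compute and a tool call to move; the robot and the scene stay as the last step left them, time stands still between calls to the robot, and variables do not carry over. Pictures are saved under pics/ and viewed, at most 10 in all, crops included, and the job is handed in when it is done.

Besides the shell and the picture viewer there is one more tool, called after "Request:" as name([rows], argument=value, ...), one row to a line, values as JSON. step_arm: Moves the arm, as the interface text tells. Its arguments: {"type":"object","properties":{"deltas":{"type":"array"},"force":{"type":"number"}},"required":["deltas"]}

```bash
mkdir -p pics
cat > h.py <<'E'
import numpy as np, cv2
from workcell import manip
def pts(name,d,c,uv,o=None):
    """pixels (n,2) -> world mm using depth"""
    uv=np.asarray(uv,float).reshape(-1,2)
    K=np.array([[c['fx'],0,c['cx']],[0,c['fy'],c['cy']],[0,0,1]])
    s=cv2.undistortPoints(uv.reshape(-1,1,2),K,np.array([c['k1'],0,0,0,0.])).reshape(-1,2)
    z=d[uv[:,1].astype(int),uv[:,0].astype(int)]
    p=np.c_[s[:,0]*z,-s[:,1]*z,-z]
    if 'origin' in c: return p@np.array(c['rotation']).T+np.array(c['origin'])
    T=np.array(c['tool_from_camera']); p=p@T[:3,:3].T+T[:3,3]
    return p@np.array(o['orientation']).T+np.array(o['ee_pos'])
E
python3 - <<'E'
from h import *
for n in ['scene','side']:
    im,d=manip.get_image(n); cv2.imwrite(f'pics/{n}0.png',im[:,:,::-1]); np.save(n+'0.npy',d)
    c=manip.get_calibration(n);print(n,c['origin'])
    for t in ['steriliser','lid_front','power_top','full_top','quick_top','toothbrush','cream_jar']:
        r=manip.look_for(t,n)
        for q in r[:2]:
            b=q['box'];uv=[b[0]+b[2]/2,b[1]+b[3]/2]
            print(t,round(q['score'],2),np.round(b),pts(n,d,c,uv).round())
print(manip.get_obs()['clock'])
E
```

```text
scene [1169.27033581 -363.06778574  699.79122633]
steriliser 0.9 [207. 149. 165. 155.] [[656. -83. 142.]]
lid_front 0.68 [228. 150. 142. 123.] [[635. -44. 152.]]
full_top 0.62 [222. 212.  12.   2.] [[ 504. -164.  106.]]
toothbrush 0.93 [385. 132.  22.  68.] [[575. 312. 106.]]
toothbrush 0.7 [390. 163.  22.  75.] [[699. 214. 108.]]
side [  16.67979984 -544.18999164  563.45107949]
steriliser 0.89 [242. 156. 197. 168.] [[514. -82.  95.]]
lid_front 0.86 [275. 153. 163.  62.] [[559. -76. 197.]]
power_top 0.64 [242. 155. 195. 173.] [[511. -82.  95.]]
power_top 0.52 [267. 216.  16.  12.] [[456.  44. 105.]]
full_top 0.54 [340. 250.  33.  21.] [[ 480. -152.  104.]]
full_top 0.53 [217. 192.  38.  51.] [[436. 158.  73.]]
quick_top 0.63 [302. 234.  21.  12.] [[468. -51. 103.]]
toothbrush 0.79 [299. 125.  15.  59.] [[694. 212. 127.]]
toothbrush 0.71 [235. 126.  26.  76.] [[576. 308. 106.]]
cream_jar 0.68 [240. 261.  36.  40.] [[365. -11.  39.]]
0.8
```

View pics/scene0.png

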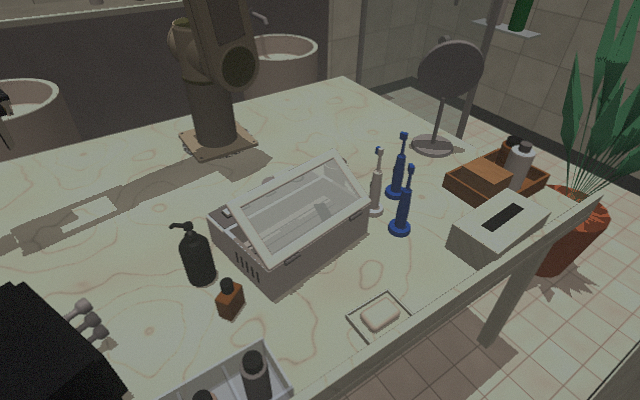

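View pics/side0.png

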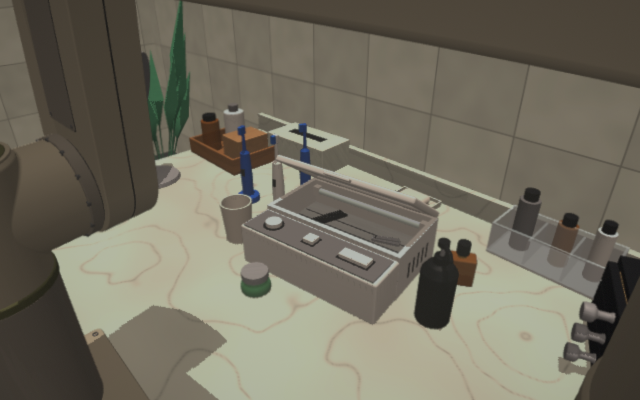

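The side view shows the steriliser at (340,230): round button (273,222), square key (312,239), bar key (355,257), raised lid with its front edge (275,160)–(437,212). Candidates for the wanted controls are the round button (273,222), the jar cap (256,271) and the tumbler (237,215). I choose the round button on the deck. Candidates for full are the square key (312,239) and the long bar (355,257); I choose the long bar. I'll measure these more closely and check them in a crop.

Run:
```python
from h import *
from scipy.optimize import minimize
c=manip.get_calibration('side');D=np.load('side0.npy')
vv,uu=np.mgrid[0:400,0:640]
P=pts('side',D,c,np.c_[uu.ravel(),vv.ravel()]).reshape(400,640,3)
for n,(u,v),r in [('power',(273,222),14),('quick',(312,239),14),('full',(355,257),24)]:
    m=(abs(uu-u)<r)&(abs(vv-v)<r*.7)&(P[...,2]>100)&(P[...,2]<109)
    q=P[m]; print(n,m.sum(),np.median(q,0).round(1),((q.max(0)+q.min(0))/2).round(1))
# deck plane points
yaw=0.122;R=np.array([[np.cos(yaw),-np.sin(yaw)],[np.sin(yaw),np.cos(yaw)]])
m=(uu>242)&(uu<385)&(vv>200)&(vv<300)&(P[...,2]>92)&(P[...,2]<98)
q=P[m]; l=(q[:,:2]-[468,-51])@R; print('deck z',np.median(q[:,2]),'local pct',np.percentile(l,[1,50,99],axis=0).round(1))
# everything above 115 in box frame: lid
o=np.array([468,-51])-R@[-90,5.]
l=(P[...,:2]-o)@R
print('origin',o)
for nm in ['side','scene']:
    cc=manip.get_calibration(nm);Dn=np.load(nm+'0.npy')
    Q=pts(nm,Dn,cc,np.c_[uu.ravel(),vv.ravel()]); L=(Q[:,:2]-o)@R
    m=(Q[:,2]>106)&(Q[:,2]<260)&(abs(L[:,1])<165)&(L[:,0]>-60)&(L[:,0]<110)&(Dn.ravel()>0)
    a=np.arctan2(Q[m,2]-100,122-L[m,0]); rr=np.hypot(Q[m,2]-100,122-L[m,0]);f=rr>120
    print(nm,m.sum(),np.percentile(a[f],[5,25,50,75,95]).round(3),np.percentile(rr,[90,99]).round(),Q[m,2].max())
im=cv2.imread('pics/side0.png')[140:330,220:460]
cv2.imwrite('pics/crop.png',cv2.resize(im,None,fx=3,fy=3,interpolation=cv2.INTER_CUBIC))
o=manip.get_obs();print(o['ee_pos'],o['orientation'],o['width'])
```

```text
power 147 [453.4  48.5 105. ] [455.7  50.1 103.5]
quick 112 [470.  -45.1 103.9] [471.1 -43.5 103.4]
full 364 [ 487.8 -141.8  103.8] [ 507.9 -141.2  103.3]
deck z 95.16933013606968 local pct [[ -33.  -149.3]
 [   3.7  -11.3]
 [  74.6  157.8]]
origin [557.93953826 -45.01005359]
side 1627 [0.624 0.65  0.672 0.698 0.728] [165. 172.] 207.80748372388553
scene 7286 [0.7   0.721 0.738 0.754 0.776] [149. 165.] 210.28455693436814
[ 151.24210446 -580.64761395  218.6730289 ] [[ 9.67713304e-01  2.52053489e-01  1.38660470e-05]
 [ 2.52053489e-01 -9.67713301e-01 -7.11914444e-05]
 [-4.52569389e-06  7.23878934e-05 -9.99999997e-01]] 92.61964383006475
```

View pics/crop.png

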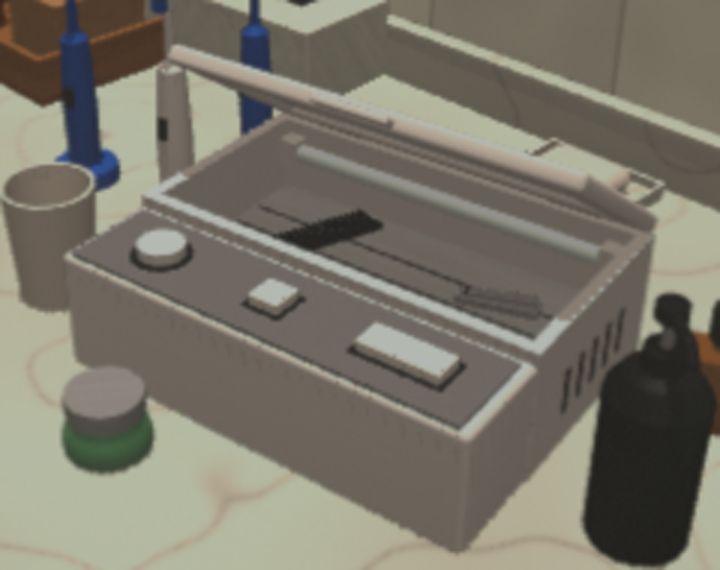

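The crop confirms the choice: the round button is at the left of the deck, the small square key in the middle and the long bar at the right. The lid is raised about 0.7 rad. The box yaw is about 0.177 with its origin near (560,-34). I'll start by closing the fingers, rising and moving across.

Request:
step_arm([
  [0.1,-0.09,-0.1,0,0,0.02,-1],
  [0.22,-0.17,-0.2,0,0,0.04,-1],
  [0.34,-0.26,-0.3,0,0,0.06,-1],
  [0.46,-0.35,-0.4,0,0,0.08,-1],
  [0.58,-0.44,-0.4,0,0,0.1,-1],
  [0.7,-0.53,-0.4,0,0,0.1,-1],
  [0.81,-0.62,-0.4,0,0,0.1,-1],
  [0.92,-0.7,-0.4,0,0,0.1,-1],
], force=10)

```text
clock: 1.6
ee_pos: [237.5, -470.3, 266.2]
orientation: [[0.984, 0.176, -0.0], [0.176, -0.984, 0.001], [-0.0, -0.001, -1.0]]
contact_force: [0.1, 0.1, 0.5]
width: 33.5
grip_force: 0.0
```

Request:
step_arm([
  [0.12,-0.1,0,0,0,0,-1],
  [0.25,-0.22,0,0,0,0,-1],
  [0.4,-0.36,0,0,0,0,-1],
  [0.55,-0.5,0,0,0,0,-1],
  [0.7,-0.62,0,0,0,0,-1],
  [0.85,-0.76,0,0,0,0,-1],
  [1,-0.9,0,0,0,0,-1],
  [1,-0.9,0,0,0,0,-1],
])

```text
clock: 2.4
ee_pos: [337.6, -341.7, 266.4]
orientation: [[0.984, 0.178, 0.0], [0.178, -0.984, 0.001], [0.001, -0.001, -1.0]]
contact_force: [-0.3, -0.8, 0.2]
width: 0.1
grip_force: 0.0
```

Request:
step_arm([
  [0.12,-0.1,0,0,0,0,-1],
  [0.25,-0.22,0,0,0,0,-1],
  [0.4,-0.36,0,0,0,0,-1],
  [0.55,-0.5,0,0,0,0,-1],
  [0.7,-0.62,0,0,0,0,-1],
  [0.85,-0.76,0,0,0,0,-1],
  [1,-0.9,0,0,0,0,-1],
  [1,-0.9,0,0,0,0,-1],
])

```text
clock: 3.2
ee_pos: [436.2, -215.0, 266.3]
orientation: [[0.984, 0.178, -0.0], [0.178, -0.984, 0.001], [0.0, -0.001, -1.0]]
contact_force: [-0.4, 0.1, 0.4]
width: 0.6
grip_force: 0.0
```

Request:
step_arm([
  [0.12,-0.1,0,0,0,0,-1],
  [0.25,-0.22,0,0,0,0,-1],
  [0.4,-0.36,0,0,0,0,-1],
  [0.55,-0.5,0,0,0,0,-1],
  [0.7,-0.62,0,0,0,0,-1],
  [0.85,-0.76,0,0,0,0,-1],
  [1,-0.9,0,0,0,0,-1],
  [1,-0.9,0,0,0,0,-1],
])

```text
clock: 4.0
ee_pos: [535.2, -88.3, 266.1]
orientation: [[0.984, 0.177, -0.0], [0.177, -0.984, 0.0], [-0.0, -0.001, -1.0]]
contact_force: [-0.2, -0.4, -0.0]
width: 0.1
grip_force: 0.0
```

Run:
```python
from h import *
o=manip.get_obs();im,D=manip.get_image('wrist');c=manip.get_calibration('wrist')
cv2.imwrite('pics/w1.png',im[:,:,::-1])
vv,uu=np.mgrid[0:400,0:640]
P=pts('w',D,c,np.c_[uu.ravel(),vv.ravel()],o).reshape(400,640,3)
for t in ['power_top','quick_top','full_top','lid_front','toothbrush','pump_bottle']:
    for q in manip.look_for(t,'wrist')[:2]:
        b=q['box'];x,y=int(b[0]+b[2]/2),int(b[1]+b[3]/2)
        print(t,round(q['score'],2),np.round(b),P[min(y,399),min(x,639)].round(1))
```

```text
power_top 0.61 [173. 210.  26.  35.] [457.2  49.9 105.4]
quick_top 0.97 [258. 216.  23.  26.] [470.9 -41.7 103.6]
quick_top 0.53 [450.  54.  60.  44.] [ 674.5 -237.3   79.9]
full_top 0.74 [331. 214.  52.  26.] [ 491.7 -138.6  102.6]
full_top 0.36 [ 50.   9. 411. 242.] [585.7 -29.1 181.1]
toothbrush 0.88 [68.  0. 52. 21.] [678.7 219.5  15.4]
toothbrush 0.61 [ 0. 75. 52. 32.] [569.3 308.6  20.7]
pump_bottle 0.8 [428. 151. 107.  88.] [ 555.8 -255.5  123.3]
```

View pics/w1.png

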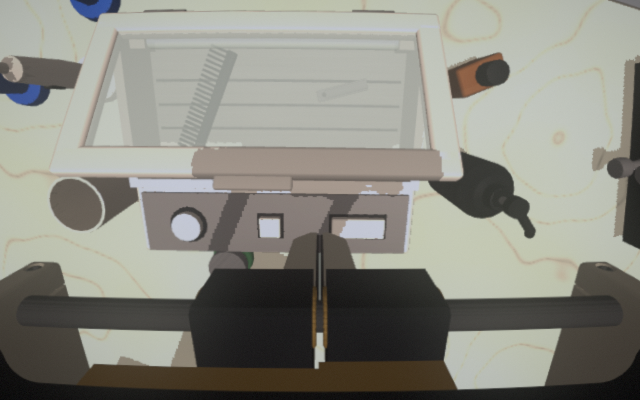

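The wrist view shows the power button at (186,226), the square key at (270,228), the bar at (357,228) and the lid tab at (252,183). These agree with the side estimate to about 3 mm. Next I move over the lid front.

Request:
step_arm([
  [0.08,-0.07,0,0,0,0,-1],
  [0.18,-0.16,0,0,0,0,-1],
  [0.3,-0.26,0,0,0,0,-1],
  [0.42,-0.36,0,0,0,0,-1],
  [0.48,-0.42,0,0,0,0,-1],
  [0.48,-0.42,0.12,0,0,0,-1],
  [0.48,-0.42,0.25,0,0,0,-1],
  [0.48,-0.42,0.35,0,0,0,-1],
])

```text
clock: 5.15
ee_pos: [581.3, -29.9, 221.9]
orientation: [[0.985, 0.175, -0.003], [0.175, -0.985, 0.0], [-0.003, -0.001, -1.0]]
contact_force: [-0.5, -0.5, -0.3]
width: 0.7
grip_force: 0.0
```

Request:
step_arm([
  [0,0,0.05,0,0,0,-1],
  [0,0,0.1,0,0,0,-1],
  [0,0,0.15,0,0,0,-1],
  [0,0,0.2,0,0,0,-1],
  [-0.03,0,0.25,0,0,0,-1],
  [-0.05,0,0.3,0,0,0,-1],
  [-0.07,0,0.35,0,0,0,-1],
  [-0.08,0,0.4,0,0,0,-1],
])

```text
clock: 5.95
ee_pos: [572.8, -31.5, 176.4]
orientation: [[0.985, 0.175, 0.0], [0.175, -0.985, -0.0], [0.0, 0.0, -1.0]]
contact_force: [-0.8, 1.0, 1.6]
width: 0.5
grip_force: 0.6
```

Request:
step_arm([
  [-0.03,0,0.06,0,0,0,-1],
  [-0.06,0,0.12,0,0,0,-1],
  [-0.09,0,0.18,0,0,0,-1],
  [-0.12,0,0.24,0,0,0,-1],
  [-0.14,0,0.3,0,0,0,-1],
  [-0.16,0,0.36,0,0,0,-1],
  [-0.18,0,0.4,0,0,0,-1],
  [-0.18,0,0.43,0,0,0,-1],
])

```text
clock: 6.75
ee_pos: [551.1, -35.2, 124.4]
orientation: [[0.985, 0.175, -0.001], [0.175, -0.985, 0.0], [-0.001, -0.0, -1.0]]
contact_force: [-1.3, 0.4, 1.3]
width: 0.9
grip_force: 0.4
```

Request:
step_arm([
  [0,0,0.01,0,0,0,-1],
  [0,0,0.02,0,0,0,-1],
  [0,0,0.03,0,0,0,-1],
  [0,0,0.04,0,0,0,-1],
  [0,0,0.05,0,0,0,-1],
  [0,0,0.06,0,0,0,-1],
  [0,0,0.06,0,0,0,-1],
  [0,0,0.06,0,0,0,-1],
])

```text
clock: 7.55
ee_pos: [551.7, -35.1, 117.8]
orientation: [[0.985, 0.175, -0.0], [0.175, -0.985, 0.0], [0.0, -0.0, -1.0]]
contact_force: [0.4, -0.0, 0.0]
width: 0.9
grip_force: 0.0
```

Request:
step_arm([
  [0,0,0.01,0,0,0,-1],
  [0,0,0.02,0,0,0,-1],
  [0,0,0.03,0,0,0,-1],
  [0,0,0.03,0,0,0,-1],
  [0,0,0.03,0,0,0,-1],
  [0,0,0.03,0,0,0,-1],
  [0,0,0.03,0,0,0,-1],
  [0,0,0.03,0,0,0,-1],
])

```text
clock: 8.35
ee_pos: [551.7, -35.2, 114.3]
orientation: [[0.985, 0.175, 0.0], [0.175, -0.985, 0.0], [0.0, -0.0, -1.0]]
contact_force: [-1.0, 0.0, 1.7]
width: 0.5
grip_force: 1.1
```

Request:
step_arm([
  [0,0,0.005,0,0,0,-1],
  [0,0,0.01,0,0,0,-1],
  [0,0,0.015,0,0,0,-1],
  [0,0,0.015,0,0,0,-1],
  [0,0,0.015,0,0,0,-1],
  [0,0,0.015,0,0,0,-1],
  [0,0,0.015,0,0,0,-1],
  [0,0,0.015,0,0,0,-1],
])

```text
clock: 9.15
ee_pos: [551.8, -35.2, 114.2]
orientation: [[0.984, 0.175, 0.0], [0.175, -0.984, -0.0], [0.0, 0.0, -1.0]]
contact_force: [-9.0, 0.4, 14.4]
width: 0.8
grip_force: 7.5
```

The lid is shut: it stops solid at z=114 with 14 N on it. Next is the power button.

Request:
step_arm([
  [0,0,-0.12,0,0,0,-1],
  [0,0,-0.26,0,0,0,-1],
  [-0.12,-0.15,-0.3,0,0,0,-1],
  [-0.26,-0.33,-0.3,0,0,0,-1],
  [-0.4,-0.5,-0.3,0,0,0,-1],
  [-0.54,-0.67,-0.3,0,0,0,-1],
  [-0.67,-0.83,-0.3,0,0,0,-1],
  [-0.67,-0.83,-0.3,0,0,0,-1],
])

```text
clock: 9.95
ee_pos: [453.7, 50.3, 148.7]
orientation: [[0.984, 0.177, -0.0], [0.177, -0.984, 0.001], [0.0, -0.001, -1.0]]
contact_force: [0.4, -0.7, -0.4]
width: 0.5
grip_force: 0.0
```

Run:
```python
from h import *
im,D=manip.get_image('side');c=manip.get_calibration('side')
o=manip.get_obs();print(o['ee_pos'],o['contact_force'])
cv2.imwrite('pics/s2.png',cv2.resize(im[120:330,200:480,::-1],None,fx=2.5,fy=2.5))
```

```text
[454.83539076  49.47353592 148.94615235] [-1.1655773   0.03564718 -0.06062259]
```

View pics/s2.png

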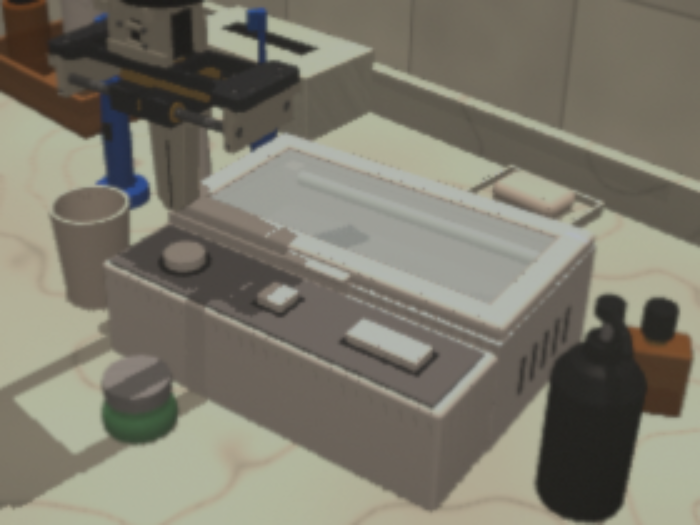

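The picture shows the lid shut and the fingertips at about (180,205), directly above the round button at (185,257). I'll descend now.

Request:
step_arm([
  [0,0,0.07,0,0,0,-1],
  [0,0,0.16,0,0,0,-1],
  [0,0,0.24,0,0,0,-1],
  [0,0,0.3,0,0,0,-1],
  [0,0,0.34,0,0,0,-1],
  [0,0,0.36,0,0,0,-1],
  [0,0,0.38,0,0,0,-1],
  [0,0,0.39,0,0,0,-1],
])

```text
clock: 10.8
ee_pos: [455.1, 48.7, 101.8]
orientation: [[0.984, 0.175, -0.0], [0.175, -0.984, -0.0], [-0.0, 0.0, -1.0]]
contact_force: [-2.8, -0.9, 2.9]
width: 0.3
grip_force: 1.5
```

Request:
step_arm([
  [0,0,0.01,0,0,0,-1],
  [0,0,0.015,0,0,0,-1],
  [0,0,0.02,0,0,0,-1],
  [0,0,0.02,0,0,0,-1],
  [0,0,0.02,0,0,0,-1],
  [0,0,0.02,0,0,0,-1],
  [0,0,0.02,0,0,0,-1],
  [0,0,0.02,0,0,0,-1],
])

```text
clock: 11.6
ee_pos: [455.3, 48.8, 100.2]
orientation: [[0.984, 0.175, 0.001], [0.175, -0.984, -0.0], [0.001, 0.0, -1.0]]
contact_force: [-6.0, -1.1, 8.5]
width: 0.3
grip_force: 4.6
```

Request:
step_arm([
  [0,0,0.005,0,0,0,-1],
  [0,0,0.01,0,0,0,-1],
  [0,0,0.015,0,0,0,-1],
  [0,0,0.015,0,0,0,-1],
  [0,0,0.015,0,0,0,-1],
  [0,0,0.015,0,0,0,-1],
  [0,0,0.015,0,0,0,-1],
  [0,0,0.015,0,0,0,-1],
])

```text
clock: 12.4
ee_pos: [455.4, 48.8, 100.1]
orientation: [[0.984, 0.176, 0.001], [0.176, -0.984, -0.0], [0.001, 0.0, -1.0]]
contact_force: [-14.2, -0.7, 24.4]
width: 0.4
grip_force: 12.4
```

The button is fully in: it stops solid at z=100 with 24 N on it. I'll lift and cross to the bar key.

Request:
step_arm([
  [0,0,-0.12,0,0,0,-1],
  [0,0,-0.26,0,0,0,-1],
  [0,0.1,-0.35,0,0,0,-1],
  [0,0.3,-0.35,0,0,0,-1],
  [0,0.5,-0.35,0,0,0,-1],
  [0,0.7,-0.35,0,0,0,-1],
  [0,0.81,-0.35,0,0,0,-1],
  [0,0.81,-0.35,0,0,0,-1],
])

```text
clock: 13.2
ee_pos: [472.4, -48.6, 139.5]
orientation: [[0.985, 0.173, 0.0], [0.173, -0.985, -0.0], [0.0, 0.0, -1.0]]
contact_force: [-0.6, 0.2, -0.0]
width: 0.6
grip_force: 0.0
```

Request:
step_arm([
  [0,0.1,0,0,0,0,-1],
  [0,0.25,0,0,0,0,-1],
  [0,0.4,0,0,0,0,-1],
  [0,0.55,0,0,0,0,-1],
  [0,0.7,0,0,0,0,-1],
  [0,0.8,0,0,0,0,-1],
  [0,0.8,0,0,0,0,-1],
  [0,0.8,0,0,0,0,-1],
])

```text
clock: 14.0
ee_pos: [488.9, -141.0, 139.3]
orientation: [[0.985, 0.175, -0.0], [0.175, -0.985, 0.001], [-0.0, -0.001, -1.0]]
contact_force: [1.2, 0.5, -0.8]
width: 0.4
grip_force: 0.0
```

Run:
```python
from h import *
im,D=manip.get_image('side')
o=manip.get_obs();print(o['ee_pos'],o['contact_force'])
cv2.imwrite('pics/s3.png',cv2.resize(im[120:330,200:480,::-1],None,fx=2.5,fy=2.5))
```

```text
[ 488.81340786 -140.70657918  139.28012275] [-0.95355024 -0.54191171  0.02523329]
```

View pics/s3.png

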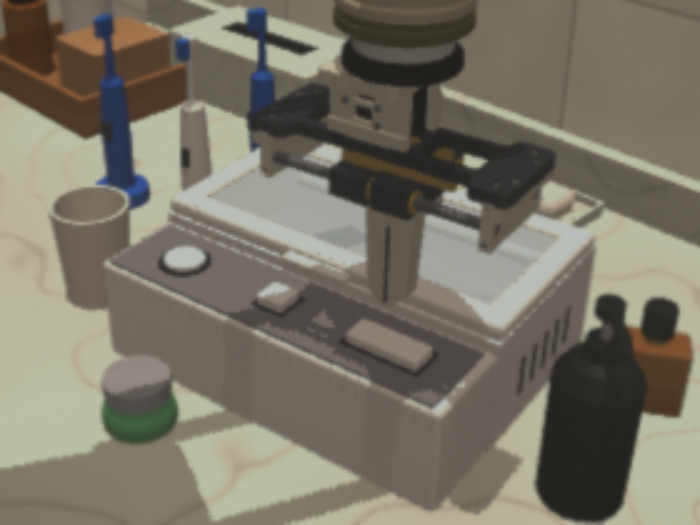

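The fingertips at (390,300) are above the bar at (388,345), and the power button sits lower. Before descending I'll check the clearance of the gripper's side plate over the pump bottle.

Run:
```python
from h import *
im,D=manip.get_image('side');c=manip.get_calibration('side')
vv,uu=np.mgrid[0:400,0:640]
P=pts('s',D,c,np.c_[uu.ravel(),vv.ravel()]).reshape(400,640,3)
m=(uu>415)&(uu<460)&(vv>230)&(vv<330)&(im.max(2)<60)
q=P[m];t=q[q[:,2]>140];print('bottle med',np.median(q,0).round(),'top',t.min(0).round(),t.max(0).round())
m=(uu>385)&(uu<424)&(vv>178)&(vv<222);q=P[m]
w=q[(q[:,2]>150)&(q[:,2]<300)];print('plate',w.min(0).round(),w.max(0).round())
```

```text
bottle med [ 535. -281.   86.] top [  17. -544.  140.] [ 565. -261.  563.]
plate [ 466. -239.  223.] [ 541. -177.  268.]
```

There is clearance: the plate will be at 182 or higher and the bottle top is at 166 and further out. I'll press the bar now.

Request:
step_arm([
  [0,0,0.07,0,0,0,-1],
  [0,0,0.15,0,0,0,-1],
  [0,0,0.22,0,0,0,-1],
  [0,0,0.26,0,0,0,-1],
  [0,0,0.29,0,0,0,-1],
  [0,0,0.31,0,0,0,-1],
  [0,0,0.33,0,0,0,-1],
  [0,0,0.335,0,0,0,-1],
])

```text
clock: 14.9
ee_pos: [488.9, -141.3, 99.4]
orientation: [[0.985, 0.175, -0.0], [0.175, -0.985, 0.0], [-0.0, -0.0, -1.0]]
contact_force: [-3.6, 1.9, 5.6]
width: 0.5
grip_force: 2.3
```

Request:
step_arm([
  [0,0,0.005,0,0,0,-1],
  [0,0,0.01,0,0,0,-1],
  [0,0,0.015,0,0,0,-1],
  [0,0,0.02,0,0,0,-1],
  [0,0,0.02,0,0,0,-1],
  [0,0,0.02,0,0,0,-1],
  [0,0,0.02,0,0,0,-1],
  [0,0,0.02,0,0,0,-1],
])

```text
clock: 15.7
ee_pos: [489.0, -141.4, 99.0]
orientation: [[0.984, 0.176, 0.0], [0.176, -0.984, -0.0], [0.0, 0.0, -1.0]]
contact_force: [-12.0, 5.6, 20.1]
width: 0.5
grip_force: 10.0
```

The bar is fully down at z=99 with 20 N on it. I'll lift straight up and clear.

Request:
step_arm([
  [0,0,-0.05,0,0,0,-1],
  [0,0,-0.15,0,0,0,-1],
  [0,0,-0.3,0,0,0,-1],
  [0,0,-0.45,0,0,0,-1],
  [0,0,-0.6,0,0,0,-1],
  [0,0,-0.75,0,0,0,-1],
  [0,0,-0.9,0,0,0,-1],
  [0,0,-1,0,0,0,-1],
])

```text
clock: 16.5
ee_pos: [489.7, -141.8, 219.0]
orientation: [[0.985, 0.175, 0.003], [0.175, -0.985, -0.001], [0.002, 0.002, -1.0]]
contact_force: [0.0, -0.5, 0.1]
width: 0.4
grip_force: 0.0
```

Request:
step_arm([
  [-0.1,0,-0.05,0,0,0,-1],
  [-0.2,0,-0.1,0,0,0,-1],
  [-0.3,0,-0.15,0,0,0,-1],
  [-0.4,0,-0.2,0,0,0,-1],
  [-0.4,0,-0.2,0,0,0,-1],
  [-0.4,0,-0.2,0,0,0,-1],
  [-0.4,0,-0.2,0,0,0,-1],
  [-0.4,0,-0.2,0,0,0,-1],
])

```text
clock: 17.3
ee_pos: [441.9, -149.6, 240.3]
orientation: [[0.984, 0.176, -0.001], [0.176, -0.984, 0.0], [-0.001, -0.001, -1.0]]
contact_force: [0.2, -0.7, 0.2]
width: 0.6
grip_force: 0.0
```

Run:
```python
from h import *
o=manip.get_obs();print(o['ee_pos'],o['contact_force'],o['clock'])
im,D=manip.get_image('side');c=manip.get_calibration('side')
vv,uu=np.mgrid[0:400,0:640]
P=pts('s',D,c,np.c_[uu.ravel(),vv.ravel()]).reshape(400,640,3)
for n,p,r in [('power',(455,49),9),('quick',(471,-44),8),('full',(489,-141),9),('lid',(534,-37),8)]:
    m=(np.hypot(P[...,0]-p[0],P[...,1]-p[1])<r)&(P[...,2]<140);print(n,m.sum(),np.median(P[m][:,2]).round(1))
cv2.imwrite('pics/s4.png',cv2.resize(im[120:330,200:480,::-1],None,fx=2.5,fy=2.5))
```

```text
[ 441.85634477 -149.63037863  240.32621732] [ 0.18293489 -0.72318667  0.19357907] 17.3
power 32 100.6
quick 33 104.3
full 50 104.3
lid 28 114.3
```

View pics/s4.png

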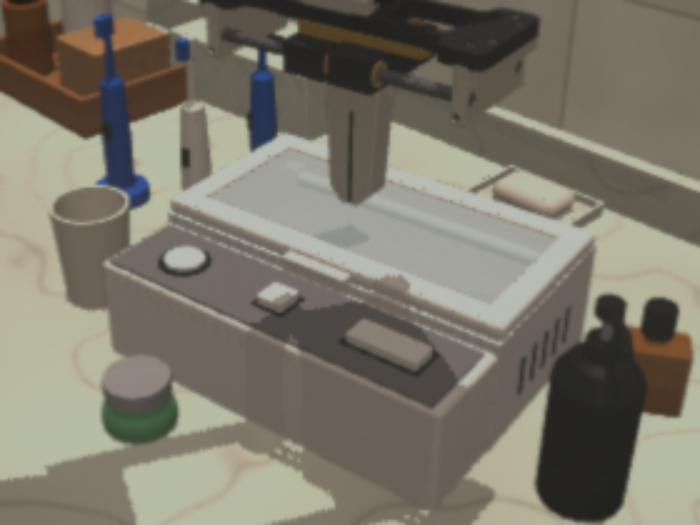

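The lid is shut at 114, the power button is in at 100, and the bar and square keys are up at 104. The toiletries are where they were and the gripper is clear, so I'm handing in.

```bash
python3 -c "
from workcell import manip
print(manip.close_job())"
```

```text
the job is handed in; nothing more can be done
None
```

The cycle ran in the order asked: lid fully shut, round button pushed right in, then the bar key pressed all the way down and back up; the square key and toiletries were left alone, and the job was handed in at about 17 s with the gripper clear.

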